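# Sort spacer plates into the stepped thickness gauge

### The arm

A 7-joint arm with a two-finger parallel gripper is mounted at the origin on a cart in front of the work surface, level with it; the furniture and walls round the work are solid. World frame = base frame: x ahead of the robot, y to its left, z up, the work surface at z = 0. Lengths are in m, angles in rad, forces in N, time in s.
With the tool pointing down it reaches from about 0.425 to 0.925 m from the base axis. Payload 6.8 kg.
Tool frame: the origin (TCP) lies between the finger pads; the fingertips stand 14 mm ahead of it and the grasp point (between the pads) lies 5 mm behind it; z points along the fingers, y is the line along which they close (so a half turn about z gives the same grasp; the last joint's range is limited). The gripper opens to 85 mm and grips with 20 to 120 N. Pads are 22 mm wide; open, the fingers measure 114 mm over their backs; the gripper's body (76 mm by 85 mm) begins 54 mm behind the grasp point. The pads swing forward as they close: fully open they stand 13 mm farther back than shut.
Start: joints at [1.018, 0.477, 0.022, 1.555, -0.011, 1.109, -0.083], TCP at [0.29, -0.609, 0.245] pointing down, gripper open.
Joint ranges: [-2.96, 2.96], [-0.34, 2.1], [-1.41, 1.46], [0.24, 2.44], [-1.37, 4.51], [0.17, 1.92], [-2.96, 2.96]. Speed limits (rad/s): [2.39, 2.39, 3.14, 3.14, 3.14, 3.14, 3.14].

### API

Orientations are given as a rotation vector (axis times angle).
In Python, from bench import r, eyes, ticket gives the robot as it stands. The module is installed in compiled form; this text tells all that it offers.
- The arm moves only by the tool arm_command, never from a script. Its argument "plan" is text: rows parted by semicolons, each of 4 numbers parted by spaces: the shift along the tool's x, y, z in m, then the turn about the tool's z in degrees. In form: tx ty tz yaw; .... A call has 1 to 20 rows; each row shifts and turns the commanded pose from where the row before left it, along the tool's axes as they then stand; what a row does not reach is not made up. A row lasts 1/8 s, in which the tool goes at most 62.5 mm and 10.7 degrees, less where a joint would pass 70% of its speed; a pose out of reach is approached as far as the arm can. A call is refused whole if a number of a shift passes 0.0625 or a number of a turn 10.7, either way. A call with a gripper value outside its range is refused whole. "hand" is the closure, from -1 (fully open) to 1 (shut), set as the call begins (left out, the last holds). The fingers move at their own pace and stop on an object; "grip_force" is the grip in N (left out, the last holds). Time passes only in rows, so rows that do not move let the fingers close. It gives the time, the measured TCP pose, the force, the opening and the grip force at its end, in the units of the state.
- r.get_obs(): the state, without advancing time (a new reading comes with each control period).
- eyes.grab_frame(name): name is "side" or "top" or "wrist"; returns (picture, depth): 420x560x3 uint8, red, green, blue; 420x560 float32, m along the optical axis (not along the pixel's ray), 0 where there is no reading.
- eyes.calibration(name): a dict with "fov_y" (degrees; the focal length in pixels is half the picture's height over the tangent of half this angle, whatever the lens; pixels are square), "cx", "cy" (the principal point, pixels), "origin" and "attitude" of the camera in the world; the wrist camera has in their place "tool_from_camera" (4x4, takes a point from camera to tool coordinates, whose origin is the TCP and whose axes are the flange's). Camera axes: x right, y up, looking along -z (the intrinsics and any distortion apply to the point x, -y, -z); pixel columns grow to the right and rows downward; lengths in m; the calibration is good to about 2 mm. A picture is of the moment at which its call begins: read the wrist's pose just before it. calibration takes no time and is no camera call.
- ticket.hand_in(): hands the job in; it is judged then, once.
The state is a dict: "clock": time; "joints": joint angles; "qvel": joint speeds; "tau": joint torques, N m; "tcp_pos": TCP position; "orientation": TCP orientation; "contact_force": force on the tool from outside, world axes, zero at the start; "moment": the same for the moment, N m; "grip_width": finger opening in m; "gripper_force": force on a finger pad.
Only numpy, scipy, OpenCV 4.12 (cv2) and the standard library are available. Lean on these libraries where they do the work, as an engineer would, in place of code of your own. Each camera call takes 0.05 s, during which the arm holds its last target. There are 200 camera calls.

### The job

Sort the three spacer plates from the white tray into the stepped thickness gauge: put each one, tab up, into the slot whose step stops it - thin plate in the narrow slot, medium in the middle one, thick in the wide one. Each must end resting on its step, standing upright and let go, and the jar, carton, calculator and petri dish should be left where they are.

Things in the scene. Friction and masses are not known exactly. Their poses are not given: they have to be found in the camera images.
- plate_thin_mid (a point): centre of the thin plate: bare aluminium, 8 mm thick, 75 mm tall, standing on its lower edge. The lower 48 mm are 44 mm wide; above is a tab 26 mm wide, 27 mm tall, same thickness (its middle 24 mm above this point). This point is 37.5 mm above the lower edge. z up to the tab, x along the width, y through the thickness; faces alike. About 55 g, loose
- plate_thin: the same thin plate; this origin is the centre of its lower edge face, axes as for its centre
- plate_medium_mid (a point): centre of the medium plate: bare aluminium, 13 mm thick, 75 mm tall, standing on its lower edge. The lower 48 mm are 44 mm wide; above is a tab 26 mm wide, 27 mm tall, same thickness (its middle 24 mm above this point). This point is 37.5 mm above the lower edge. z up to the tab, x along the width, y through the thickness; faces alike. About 89 g, loose
- plate_medium: the same medium plate; this origin is the centre of its lower edge face, axes as for its centre
- plate_thick_mid (a point): centre of the thick plate: bare aluminium, 18 mm thick, 75 mm tall, standing on its lower edge. The lower 48 mm are 44 mm wide; above is a tab 26 mm wide, 27 mm tall, same thickness (its middle 24 mm above this point). This point is 37.5 mm above the lower edge. z up to the tab, x along the width, y through the thickness; faces alike. About 124 g, loose
- plate_thick: the same thick plate; this origin is the centre of its lower edge face, axes as for its centre
- slot_narrow (a point): narrow slot of the gauge: slot centre at the height of its step, 37 mm above the worktop, 30 mm below the gauge's top. z up, x along the slot, y across. 11 mm wide above the step, 4 mm bevels at the mouth; 5.6 mm wide for 27 mm below it; 50 mm long between end pins. The 8 mm plate stops with its lower edge on the step; thinner ones fall past, thicker ones do not enter
- slot_middle (a point): middle slot of the gauge: slot centre at the height of its step, 37 mm above the worktop, 30 mm below the gauge's top. z up, x along the slot, y across. 16 mm wide above the step, 4 mm bevels at the mouth; 10.6 mm wide for 27 mm below it; 50 mm long between end pins. The 13 mm plate stops with its lower edge on the step; thinner ones fall past, thicker ones do not enter
- slot_wide (a point): wide slot of the gauge: slot centre at the height of its step, 37 mm above the worktop, 30 mm below the gauge's top. z up, x along the slot, y across. 21 mm wide above the step, 4 mm bevels at the mouth; 15.6 mm wide for 27 mm below it; 50 mm long between end pins. The 18 mm plate stops with its lower edge on the step; thinner ones fall past, thicker ones do not enter
- gauge: the stepped thickness gauge, fixed to the worktop: dark base 76 x 182 x 10 mm with three parallel pairs of upright aluminium cheeks, 62 mm long in x, top 67 mm above the worktop, outer cheek-to-cheek 28, 33 and 38 mm. Slots are 55 mm apart along y: narrow at y = -55 mm, middle at 0, wide at +55 mm. Origin: centre of the underside
- tray: the white holding tray, fixed: 94 x 194 x 18 mm, walls 4 mm, two dividers across it making three bays about 62 mm apart along y; one plate stands on the tray's floor in each bay, in any order. Origin: centre of the underside
- stain_jar: white stain jar, 60 mm across, 76 mm tall; a bystander, loose. Origin: centre of the underside
- green_box: green carton 55 x 75 x 85 mm; a bystander, loose. Origin: centre of the underside
- calculator: black pocket calculator 68 x 118 x 11 mm, lying flat; a bystander, loose. Origin: centre of the underside
- petri_dish: petri dish 57 mm across, 14 mm tall; a bystander, loose. Origin: centre of the underside
Things that resemble listed ones, but are neither listed nor needed, are in the scene too. Leave any orange or purple look-alike of the plate_thick alone.

How it is judged:
At the end, for the whole second after the job is handed in: Each plate stands at rest in its own slot: centre 33.5 to 41.5 mm above the step (37.5 when seated), within 7 mm of the slot's centre along x and y, tilted less than 0.2 rad, slower than 20 mm/s (x of plate_thin_mid in the frame of slot_narrow between -0.007 and 0.007 m and y of plate_thin_mid in the frame of slot_narrow between -0.007 and 0.007 m and z of plate_thin_mid in the frame of slot_narrow between 0.0335 and 0.0415 m and angle between each of plate_thin_mid, plate_medium_mid, plate_thick_mid's own z axis and vertical below 0.2 rad and linear speed of each of plate_thin, plate_medium, plate_thick below 0.02 m/s and x of plate_medium_mid in the frame of slot_middle between -0.007 and 0.007 m and y of plate_medium_mid in the frame of slot_middle between -0.007 and 0.007 m and z of plate_medium_mid in the frame of slot_middle between 0.0335 and 0.0415 m and x of plate_thick_mid in the frame of slot_wide between -0.007 and 0.007 m and y of plate_thick_mid in the frame of slot_wide between -0.007 and 0.007 m and z of plate_thick_mid in the frame of slot_wide between 0.0335 and 0.0415 m); the robot touches nothing.
It fails at once if the stain jar is moved by more than 20 mm or tipped (distance of stain_jar from where it was at the start of the episode above 0.02 m or angle between stain_jar's own z axis and vertical above 0.3 rad).
It fails at once if the green box is moved by more than 20 mm or tipped (distance of green_box from where it was at the start of the episode above 0.02 m or angle between green_box's own z axis and vertical above 0.3 rad).
It fails at once if the calculator is moved by more than 20 mm or tipped (distance of calculator from where it was at the start of the episode above 0.02 m or angle between calculator's own z axis and vertical above 0.3 rad).
It fails at once if the petri dish is moved by more than 20 mm or tipped (distance of petri_dish from where it was at the start of the episode above 0.02 m or angle between petri_dish's own z axis and vertical above 0.3 rad).
It also fails if it takes over 64 s, if anything falls off the work surface, if the arm or the gripper's body presses on something with over 40 N, if the wrist force passes 120 N, or if a joint passes its speed limit or range.

## Working session

There is one attempt and no reset: what is moved stays moved. The work goes in short steps, Python scripts to look and compute and a tool call to move; the robot and the scene stay as the last step left them, time stands still between calls to the robot, and variables do not carry over. Pictures are saved under pics/ and viewed, at most 10 in all, crops included, and the job is handed in when it is done.

Besides the shell and the picture viewer there is one more tool, called as a command line: name --argument value ..., lists and objects as JSON in quotes. arm_command: Moves the arm, as the interface text tells. Its arguments: {"type":"object","properties":{"plan":{"type":"string"},"hand":{"type":"number"},"grip_force":{"type":"number"}},"required":["plan"]}

```bash
mkdir -p pics
cat > h.py <<'E'
import numpy as np, cv2
from bench import r, eyes, ticket
from scipy.spatial.transform import Rotation as R
def save(n,f):
    p,d=eyes.grab_frame(n); cv2.imwrite(f'pics/{f}.png',p[:,:,::-1]); np.save(f'pics/{f}.npy',d); return p,d
E
python3 - <<'E'
from h import *
o=r.get_obs(); print(o)
for n in ['side','top','wrist']:
    print(n,eyes.calibration(n))
save('top','top0'); save('side','side0')
E
```

```text
{'clock': 0.0, 'joints': array([ 1.01791902,  0.47780036,  0.02233335,  1.55645497, -0.01152658,
        1.10933554, -0.08307584]), 'qvel': array([-3.39600529e-05, -9.06088922e-04, -8.51772115e-04,  7.67529680e-04,
        9.56339622e-04,  1.47882873e-03, -1.34760859e-03]), 'tau': array([ 2.22103654e-04, -5.96451008e+01,  1.60784416e+00, -2.81195498e+01,
        1.24150506e-02,  9.37651290e-03,  3.07658991e-05]), 'tcp_pos': array([ 0.29017077, -0.60880353,  0.24432393]), 'orientation': array([-3.06246009e+00, -6.92574270e-01,  8.19353173e-04]), 'contact_force': array([ 0.00911817, -0.72020061, -0.41305079]), 'moment': array([-0.01528429,  0.04094001, -0.05847712]), 'gripper_force': 0.0, 'grip_width': 0.08519375274627099}
side {'fov_y': 55.8424828820234, 'cx': 277.70371919066093, 'cy': 212.43210546919968, 'origin': array([0.06620449, 0.81129899, 0.45004935]), 'attitude': array([ 0.39564254, -1.53446067, -2.26757204])}
top {'fov_y': 50.29273024040556, 'cx': 279.16833436329244, 'cy': 213.7799718323621, 'origin': array([ 0.35915351, -0.07168615,  1.34025256]), 'attitude': array([ 0.1000051 , -0.087929  , -1.55782148])}
wrist {'fov_y': 61.459323831861575, 'cx': 282.3757136936791, 'cy': 218.1085406573373, 'tool_from_camera': array([[-1.37806349e-03,  9.49275763e-01,  3.14441770e-01,
         8.10806284e-02],
       [ 9.99998944e-01,  1.45339162e-03, -5.11194785e-06,
        -5.59589146e-04],
       [-4.61859682e-04,  3.14441431e-01, -9.49276763e-01,
        -1.28551983e-01],
       [ 0.00000000e+00,  0.00000000e+00,  0.00000000e+00,
         1.00000000e+00]])}
```

View pics/top0.png

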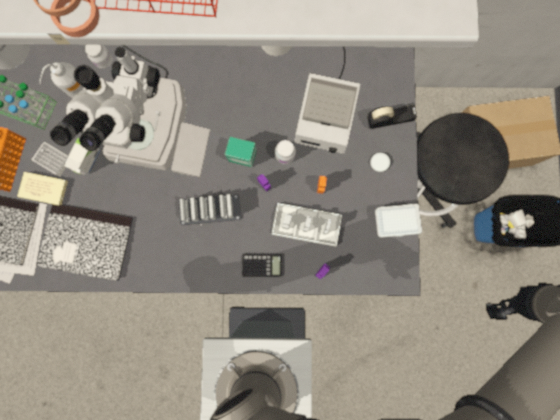

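View pics/side0.png

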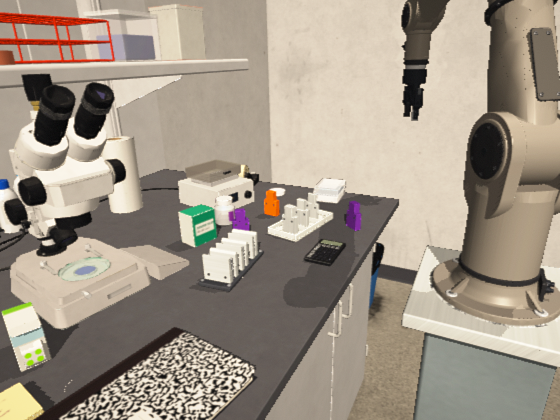

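The top view shows the gauge at about (209,208), the tray with three plates at (307,224), the calculator at (262,265), the carton at (240,150), the jar at (285,150) and the dish at (380,162). Plate look-alikes are purple at (264,182), orange at (322,184) and purple at (322,271). I choose the three bare-aluminium plates in the tray and leave those.

```bash
cat >> h.py <<'E'
def cloud(name,d,tcp=None):
    c=eyes.calibration(name); f=210/np.tan(np.radians(c['fov_y'])/2)
    v,u=np.mgrid[0:420,0:560]
    P=np.stack([(u-c['cx'])/f*d,-(v-c['cy'])/f*d,-d],-1)
    if name=='wrist':
        T=c['tool_from_camera']; P=P@T[:3,:3].T+T[:3,3]
        return P@R.from_rotvec(tcp[1]).as_matrix().T+tcp[0]
    return P@R.from_rotvec(c['attitude']).as_matrix().T+c['origin']
E
python3 - <<'E'
from h import *
d=np.load('pics/top0.npy'); W=cloud('top',d); im=cv2.imread('pics/top0.png')
for n,(u,v) in dict(gauge=(209,208),tray=(307,224),calc=(262,265),box=(240,150),jar=(285,150),dish=(380,162),p1=(264,182),o=(322,184),p2=(322,271),table=(250,225)).items(): print(n,W[v,u].round(3))
c=im[165:255,170:350]; cv2.imwrite('pics/c0.png',cv2.resize(c,None,fx=4.4,fy=4.4,interpolation=cv2.INTER_CUBIC))
# rectangles by height
def rect(lo,hi,box,t):
    m=(W[...,2]>lo)&(W[...,2]<hi); m[:box[1]]=0;m[box[3]:]=0;m[:,:box[0]]=0;m[:,box[2]:]=0
    n,l,s,_=cv2.connectedComponentsWithStats(m.astype(np.uint8))
    for i in range(1,n):
        if s[i,4]>8:
            p=W[l==i]; q=cv2.minAreaRect(p[:,:2].astype(np.float32)*1000); print(t,s[i,4],np.round(q[0]),np.round(q[1]),round(q[2],1),p[:,2].mean().round(3),p[:,2].max().round(3))
rect(.057,.09,(170,185,250,232),'gauge'); rect(.05,.1,(270,198,345,250),'plates'); rect(.009,.025,(270,198,345,250),'tray')
rect(.005,.02,(170,185,250,232),'gbase')
E
```

```text
gauge [0.535 0.151 0.006]
tray [ 0.483 -0.14   0.077]
calc [ 0.366 -0.011  0.004]
box [0.693 0.053 0.088]
jar [ 0.697 -0.076  0.077]
dish [ 0.68  -0.364  0.013]
p1 [ 0.603 -0.017  0.077]
o [ 0.598 -0.183  0.079]
p2 [ 0.351 -0.183  0.073]
table [0.485 0.027 0.004]
gauge 73 [536. 104.] [61.  9.] 5.4 0.065 0.074
gauge 68 [538.  84.] [62.  9.] 6.3 0.065 0.07
gauge 74 [529. 161.] [61. 10.] 5.7 0.064 0.072
gauge 71 [532. 137.] [61.  9.] 5.9 0.065 0.071
gauge 68 [524. 218.] [60.  9.] 3.7 0.065 0.071
gauge 69 [526. 188.] [61.  9.] 5.9 0.065 0.072
plates 86 [497. -85.] [18. 43.] 72.4 0.07 0.084
plates 62 [ 490. -143.] [13. 42.] 75.8 0.07 0.084
plates 42 [ 482. -200.] [ 8. 41.] 76.4 0.07 0.084
tray 364 [ 490. -143.] [194.  94.] 80.2 0.016 0.023
gbase 639 [530. 148.] [ 78. 185.] 6.2 0.01 0.02
gbase 35 [535. 152.] [49.  6.] 4.9 0.01 0.02
gbase 17 [538.  96.] [42.  3.] 6.3 0.012 0.02
```

View pics/c0.png

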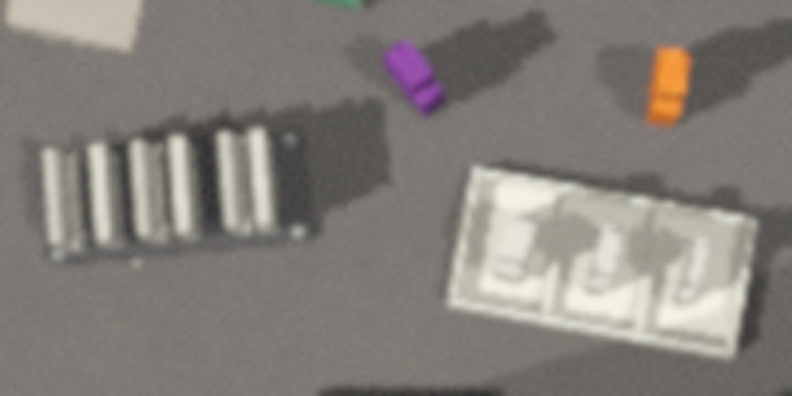

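The crop confirms the layout. The tray bays, left to right, hold thick (about (512,245)), medium (605,260) and thin (695,268), all bare aluminium. In the gauge the wide slot is on the left, then middle, then narrow on the right. Next I move above the tray for a close look.

arm_command --plan "0.038 -0.0335 0 0;0.038 -0.0335 0 0;0.038 -0.0335 0 0;0.038 -0.0335 0 0;0.038 -0.0335 0 0;0.038 -0.0335 0 0;0.038 -0.0335 0 0;0.038 -0.0335 0 0;0.038 -0.0335 0 0;0.038 -0.0335 0 0;0 0 0 10;0 0 0 10;0 0 0 10;0 0 0 10;0 0 0 0;0 0 0 0" --hand 0.0

```text
clock: 2.1
tcp_pos: [0.4892, -0.1433, 0.2451]
orientation: [-3.117, 0.391, 0.001]
contact_force: [0.2, -0.2, -0.6]
grip_width: 0.0427
gripper_force: 0.0
```

```bash
cat >> h.py <<'E'
def heading(o):  # world angle of tool x, deg
    x=R.from_rotvec(o['orientation']).as_matrix()[:,0]; return np.degrees(np.arctan2(x[1],x[0]))
def goto(x,y,z,a,o=None):
    o=o or r.get_obs(); M=R.from_rotvec(o['orientation']).as_matrix(); D=np.array([x,y,z])-o['tcp_pos']
    print('tool shift now',(M.T@D).round(4),'yaw',round(heading(o)-a,2)); 
    h=np.radians(a); print('  after yaw: tx %.4f ty %.4f tz %.4f'%(D@[np.cos(h),np.sin(h),0],D@[np.sin(h),-np.cos(h),0],-D[2]))
def rects(W,lo,hi,box,t,mn=30):
    m=(W[...,2]>lo)&(W[...,2]<hi)&(W[...,0]>box[0])&(W[...,0]<box[1])&(W[...,1]>box[2])&(W[...,1]<box[3])
    m=cv2.morphologyEx(m.astype(np.uint8),cv2.MORPH_OPEN,np.ones((3,3)))
    n,l,s,_=cv2.connectedComponentsWithStats(m)
    for i in range(1,n):
        if s[i,4]>mn:
            p=W[l==i]; q=cv2.minAreaRect(p[:,:2].astype(np.float32)*1000); b=q[2]
            L,S=q[1]; 
            if L<S: b-=90; L,S=S,L
            print(t,s[i,4],np.round(q[0],1),np.round([L,S],1),'long dir',round(b,1),'z',np.median(p[:,2]).round(4))
E
python3 - <<'E'
from h import *
o=r.get_obs(); p,d=save('wrist','w1'); W=cloud('wrist',d,(o['tcp_pos'],o['orientation']))
print(heading(o),o['tcp_pos'])
B=(.42,.56,-.25,-.04)
rects(W,.065,.09,B,'tab'); rects(W,.03,.06,B,'body'); rects(W,.045,.0515,B,'sh',10); rects(W,.012,.024,B,'tray')
E
```

```text
-14.316379545366821 [ 0.48921051 -0.14334667  0.2451453 ]
tab 365 [ 479.7 -199.6] [25.6  8.2] long dir -14.7 z 0.0787
tab 477 [ 487.1 -141.8] [26.  12.4] long dir -14.4 z 0.0789
tab 721 [495.2 -83.7] [26.7 18.2] long dir -18.8 z 0.0787
body 257 [ 486.5 -201.4] [29.6  8.5] long dir -12.9 z 0.0507
body 211 [ 503.8 -145.8] [12.6  9.6] long dir 76.9 z 0.0518
body 477 [495.3 -84.6] [43.9 17.9] long dir -14.6 z 0.0512
body 47 [ 463.4 -192.1] [10.1  4.2] long dir 14.2 z 0.0516
tray 3037 [ 487.  -141.9] [194.2  94.3] long dir 79.9 z 0.0172
tray 106 [ 522.4 -200.8] [22.   4.1] long dir 79.9 z 0.0177
tray 54 [ 445.8 -121.2] [11.   3.8] long dir 72.1 z 0.0177
```

View pics/w1.png

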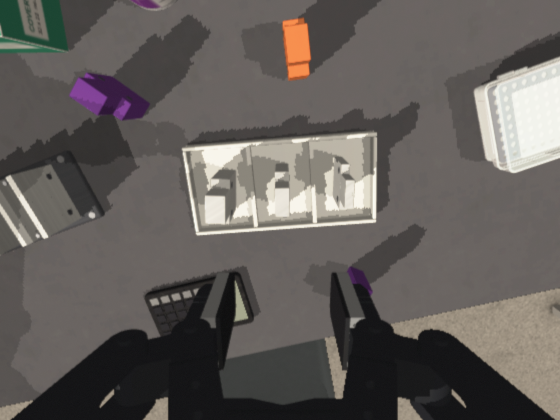

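The close view shows the thick plate at (217,200), medium at (281,195) and thin at (343,185), all standing upright. The orange and purple look-alikes are outside the tray. I'll grasp the thick plate first.

arm_command --plan "0 0 0 3.5;-0.0063 -0.0293 0 0;-0.0062 -0.0292 0 0;0 0 0.04 0;0 0 0.04 0;0 0 0.04 0;0 0 0.035 0;0 0 0.02 0;0 0 0.01 0;0 0 0 0;0 0 0 0"

```text
clock: 3.52
tcp_pos: [0.4963, -0.084, 0.0611]
orientation: [-3.103, 0.492, -0.002]
contact_force: [0.3, 0.2, -0.4]
grip_width: 0.0429
gripper_force: 0.0
```

arm_command --plan "0 0 0 0;0 0 0 0;0 0 0 0;0 0 0 0;0 0 0 0;0 0 0 0" --hand 1 --grip_force 40

```text
clock: 4.28
tcp_pos: [0.4962, -0.084, 0.0611]
orientation: [3.103, -0.492, 0.002]
contact_force: [-0.9, -0.1, 6.7]
grip_width: 0.0177
gripper_force: 39.8
```

arm_command --plan "0 0 -0.02 0;0 0 -0.05 0;0 0 -0.05 0;0 0 -0.05 0;-0.0086 -0.0464 0 0;-0.0086 -0.0464 0 0;-0.0086 -0.0464 0 0;-0.0086 -0.0464 0 0;-0.0086 -0.0464 0 0;0 0 0 -8;0 0 0 -8;0 0 0 -8;0 0 0 0;0 0 0 0"

```text
clock: 6.02
tcp_pos: [0.5263, 0.1499, 0.2302]
orientation: [3.137, 0.16, -0.0]
contact_force: [-0.3, 1.2, -1.2]
grip_width: 0.0178
gripper_force: 39.2
```

Run:
```python
from h import *
o=r.get_obs(); p,d=save('wrist','w2'); W=cloud('wrist',d,(o['tcp_pos'],o['orientation']))
print(heading(o),o['tcp_pos'],o['grip_width'])
B=(.45,.61,.03,.27)
rects(W,.062,.072,B,'top',60); rects(W,.006,.014,B,'base',300)
t=np.load('pics/top0.npy')
```

```text
5.826121669784249 [0.52625327 0.14987412 0.2302146 ] 0.017806152401048405
top 796 [521.6 219.2] [62.5  9.1] long dir 5.6 z 0.0664
top 696 [525.  189.9] [62.   8.8] long dir 6.1 z 0.0666
top 566 [534.4 162.7] [48.5  8.5] long dir 5.4 z 0.0665
top 601 [532.9 137.8] [56.9  8.3] long dir 6.2 z 0.0665
top 703 [533.8 105. ] [62.2  8.8] long dir 5.9 z 0.0665
top 786 [535.5  85.5] [62.1  8.8] long dir 5.9 z 0.0665
base 5817 [528.6 149.7] [182.1  76.1] long dir -84.2 z 0.0101
```

View pics/w2.png

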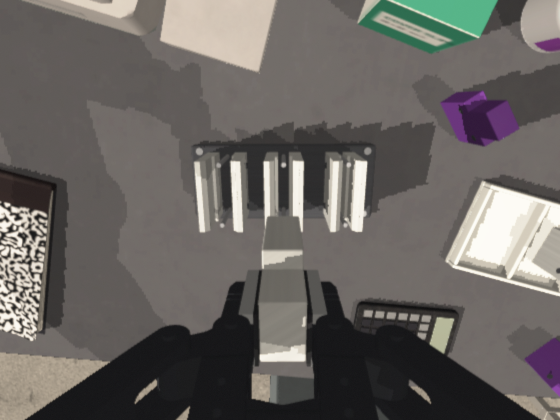

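The thick plate is held at (283,290). The gauge is clear below it: wide slot at about (217,190), middle at (283,185), narrow at (347,190). Gauge centre is (0.5286, 0.1497) with yaw about 5.9°. I insert the thick plate.

arm_command --plan "0.0016 -0.0272 0 0;0.0017 -0.0272 0 0;0 0 0.04 0;0 0 0.035 0;0 0 0.02 0;0 0 0 0;0 0 0.01 0;0 0 0.01 0;0 0 0.008 0;0 0 0.006 0;0 0 0.004 0;0 0 0 0;0 0 0 0"

```text
clock: 7.7
tcp_pos: [0.5242, 0.2045, 0.0975]
orientation: [-3.137, -0.164, -0.001]
contact_force: [-0.0, 0.4, -1.2]
grip_width: 0.0171
gripper_force: 39.3
```

arm_command --plan "0 0 0.0015 0;0 0 0.0015 0;0 0 0 0"

```text
clock: 8.07
tcp_pos: [0.524, 0.2045, 0.0943]
orientation: [3.137, 0.164, 0.0]
contact_force: [0.7, 0.4, -0.6]
grip_width: 0.0174
gripper_force: 39.5
```

arm_command --plan "0 0 0 0;0 0 0 0;0 0 0 0;0 0 0 0" --hand 0.1

```text
clock: 8.57
tcp_pos: [0.5241, 0.2044, 0.0943]
orientation: [3.137, 0.164, 0.0]
contact_force: [-0.3, -0.4, 0.6]
grip_width: 0.0386
gripper_force: 0.0
```

arm_command --plan "0 0 -0.03 0;0 0 -0.053 0;0 0 -0.053 0;-0.0104 0.0487 0 0;-0.0104 0.0487 0 0;-0.0104 0.0487 0 0;-0.0104 0.0487 0 0;-0.0104 0.0487 0 0;-0.0104 0.0487 0 0;-0.0104 0.0487 0 0;0 0 0 10.2;0 0 0 10.1;0 0 0 0;0 0 0 0"

```text
clock: 10.32
tcp_pos: [0.4872, -0.142, 0.2303]
orientation: [3.118, -0.385, 0.0]
contact_force: [0.2, 0.4, -0.0]
grip_width: 0.0383
gripper_force: 0.0
```

Run:
```python
from h import *
o=r.get_obs(); p,d=save('wrist','w3'); W=cloud('wrist',d,(o['tcp_pos'],o['orientation']))
B=(.42,.56,-.25,-.04)
print(heading(o),o['tcp_pos'])
rects(W,.065,.09,B,'tab')
goto(.4871,-.1418,.061,-14.4)
```

```text
-14.093714291842652 [ 0.4871796  -0.14196533  0.23032595]
tab 414 [ 479.7 -199.6] [26.   8.3] long dir -14.4 z 0.0787
tab 522 [ 487.2 -141.5] [26.2 12.7] long dir -14.4 z 0.0789
tool shift now [-1.000e-04 -2.000e-04  1.693e-01] yaw 0.26
  after yaw: tx -0.0001 ty -0.0002 tz 0.1693
```

arm_command --plan "0 -0.0003 0.04 0.3;0 0 0.05 0;0 0 0.045 0;0 0 0.024 0;0 0 0.01 0;0 0 0 0;0 0 0 0"

```text
clock: 11.25
tcp_pos: [0.4881, -0.1421, 0.0624]
orientation: [3.116, -0.399, 0.003]
contact_force: [0.6, -0.5, -0.3]
grip_width: 0.0387
gripper_force: 0.0
```

arm_command --plan "0 0 0 0;0 0 0 0;0 0 0 0;0 0 0 0;0 0 0 0;0 0 0 0" --hand 1

```text
clock: 12.0
tcp_pos: [0.4879, -0.142, 0.0622]
orientation: [3.116, -0.4, 0.003]
contact_force: [-0.8, -0.3, 6.7]
grip_width: 0.0121
gripper_force: 40.7
```

arm_command --plan "0 0 -0.02 0;0 0 -0.05 0;0 0 -0.05 0;0 0 -0.05 0;-0.0056 -0.0488 0 0;-0.0056 -0.0488 0 0;-0.0056 -0.0488 0 0;-0.0056 -0.0488 0 0;-0.0056 -0.0488 0 0;-0.0056 -0.0488 0 0;0 0 0 -10.3;0 0 0 -10.2;0 0 0 0;0 0 0 0"

```text
clock: 13.75
tcp_pos: [0.5285, 0.1496, 0.2312]
orientation: [3.138, 0.155, -0.0]
contact_force: [-0.1, -0.2, -0.2]
grip_width: 0.0123
gripper_force: 39.7
```

Run:
```python
from h import *
o=r.get_obs(); p,d=save('wrist','w4'); W=cloud('wrist',d,(o['tcp_pos'],o['orientation']))
B=(.45,.61,.03,.27)
print(heading(o),o['tcp_pos'],o['grip_width'])
rects(W,.105,.118,B,'thick tab'); rects(W,.062,.072,B,'top',60); rects(W,.006,.014,B,'base',300)
goto(.5293,.1498,.0955,5.9)
```

```text
5.664839562856575 [0.52847842 0.14958313 0.23123988] 0.012286863988133495
thick tab 903 [522.9 204.7] [26.5 18.3] long dir 4.9 z 0.1119
top 631 [528.  162.5] [61.7  8.4] long dir 5.2 z 0.0667
top 644 [530.4 137.7] [61.5  8.6] long dir 5.9 z 0.0667
top 688 [533.5 104.9] [62.1  8.7] long dir 5.7 z 0.0666
top 774 [535.6  85.5] [62.   8.9] long dir 5.7 z 0.0665
top 279 [539.6 221.6] [26.   8.7] long dir 2.4 z 0.0666
top 688 [524.8 189.8] [62.   8.7] long dir 5.9 z 0.0666
base 5235 [529.2 149.6] [181.9  75.6] long dir -84.1 z 0.0101
tool shift now [ 8.000e-04 -1.000e-04  1.358e-01] yaw -0.2
  after yaw: tx 0.0008 ty -0.0001 tz 0.1358
```

View pics/w4.png

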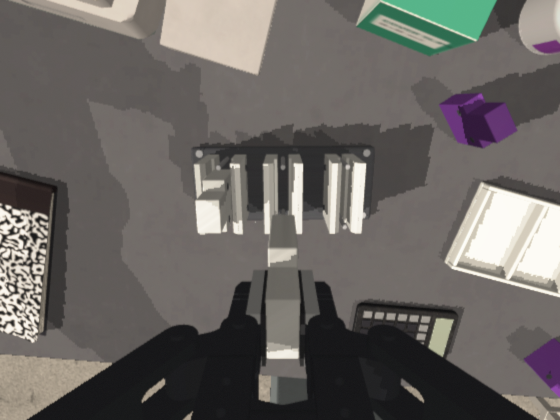

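The thick plate stands seated in the wide slot at (213,205); its top is at 0.112 m as it should be. The medium plate is in hand at (283,300), so I insert it in the middle slot.

arm_command --plan "0.0006 -0.0003 0.04 -0.2;0 0 0.035 0;0 0 0.02 0;0 0 0 0;0 0 0.01 0;0 0 0.01 0;0 0 0.008 0;0 0 0.006 0;0 0 0.005 0;0 0 0.0015 0;0 0 0 0;0 0 0 0"

```text
clock: 15.3
tcp_pos: [0.5294, 0.1503, 0.0961]
orientation: [-3.137, -0.167, -0.001]
contact_force: [-0.1, -0.1, -1.8]
grip_width: 0.0123
gripper_force: 39.8
```

arm_command --plan "0 0 0.001 0;0 0 0 0"

```text
clock: 15.55
tcp_pos: [0.5295, 0.1504, 0.0953]
orientation: [-3.137, -0.167, -0.001]
contact_force: [-0.4, -1.6, 3.5]
grip_width: 0.0125
gripper_force: 40.4
```

arm_command --plan "0 0 0 0;0 0 0 0;0 0 0 0;0 0 0 0" --hand 0.1

```text
clock: 16.05
tcp_pos: [0.5292, 0.1503, 0.0948]
orientation: [3.137, 0.167, -0.0]
contact_force: [0.5, -0.4, -0.3]
grip_width: 0.0387
gripper_force: 0.0
```

arm_command --plan "0 0 -0.03 0;0 0 -0.053 0;0 0 -0.053 0;-0.0123 0.0489 0 0;-0.0123 0.0489 0 0;-0.0123 0.0489 0 0;-0.0123 0.0489 0 0;-0.0123 0.0489 0 0;-0.0123 0.0489 0 0;-0.0123 0.0489 0 0;0 0 0 10.3;0 0 0 10.3;0 0 0 0;0 0 0 0"

```text
clock: 17.8
tcp_pos: [0.4799, -0.199, 0.2308]
orientation: [3.117, -0.391, 0.0]
contact_force: [0.8, 0.8, 0.4]
grip_width: 0.0383
gripper_force: 0.0
```

Run:
```python
from h import *
o=r.get_obs(); p,d=save('wrist','w5'); W=cloud('wrist',d,(o['tcp_pos'],o['orientation']))
B=(.42,.56,-.25,-.04)
print(heading(o),o['tcp_pos'])
rects(W,.065,.09,B,'tab')
goto(.4794,-.1996,.061,-14.4)
```

```text
-14.292376003740667 [ 0.47987363 -0.19900529  0.23082076]
tab 304 [ 479.7 -199.8] [26.2  6.8] long dir -14.3 z 0.079
tool shift now [-0.0003  0.0007  0.1698] yaw 0.07
  after yaw: tx -0.0003 ty 0.0007 tz 0.1698
```

arm_command --plan "-0.0003 0.0007 0.04 0;0 0 0.05 0;0 0 0.045 0;0 0 0.024 0;0 0 0.01 0;0 0 0 0;0 0 0 0"

```text
clock: 18.73
tcp_pos: [0.4803, -0.2001, 0.0629]
orientation: [3.116, -0.396, 0.003]
contact_force: [0.6, 1.0, -0.1]
grip_width: 0.0383
gripper_force: 0.0
```

arm_command --plan "0 0 0 0;0 0 0 0;0 0 0 0;0 0 0 0;0 0 0 0;0 0 0 0;0 0 0 0" --hand 1

```text
clock: 19.6
tcp_pos: [0.48, -0.2001, 0.0626]
orientation: [3.116, -0.397, 0.002]
contact_force: [-0.9, 0.5, 7.4]
grip_width: 0.0071
gripper_force: 41.3
```

arm_command --plan "0 0 -0.02 0;0 0 -0.05 0;0 0 -0.05 0;0 0 -0.05 0;-0.0034 -0.05 0 0;-0.0034 -0.05 0 0;-0.0034 -0.05 0 0;-0.0034 -0.05 0 0;-0.0034 -0.05 0 0;-0.0034 -0.05 0 0;0 0 0 -10.2;0 0 0 -10.2;0 0 0 0;0 0 0 0"

```text
clock: 21.35
tcp_pos: [0.5347, 0.0954, 0.2317]
orientation: [3.138, 0.155, -0.0]
contact_force: [0.4, -0.8, -0.3]
grip_width: 0.0071
gripper_force: 40.4
```

Run:
```python
from h import *
o=r.get_obs(); p,d=save('wrist','w6'); W=cloud('wrist',d,(o['tcp_pos'],o['orientation']))
B=(.45,.61,.03,.27)
print(heading(o),o['tcp_pos'],o['grip_width'])
rects(W,.105,.118,B,'tabs'); rects(W,.062,.072,B,'top',60)
goto(.535,.0953,.0956,5.9)
```

```text
5.6648132287454365 [0.53468601 0.09542255 0.23172911] 0.00713346038450243
tabs 946 [523.4 204.6] [26.  18.6] long dir 5.6 z 0.1119
tabs 672 [528.8 150.5] [26.4 13.4] long dir 5.3 z 0.1118
top 217 [541.8 219.8] [22.4 12.1] long dir 3.7 z 0.0663
top 683 [525.  189.6] [61.9  8.9] long dir 5.8 z 0.0665
top 270 [545.2 163.8] [27.   8.8] long dir 5.9 z 0.0667
top 686 [530.3 137.6] [62.2  8.8] long dir 5.8 z 0.0666
top 657 [533.6 104.9] [62.4  8.5] long dir 5.8 z 0.0667
top 679 [535.5  85.6] [62.3  7.9] long dir 6.4 z 0.0665
top 158 [527.1 196.1] [37.6  2.4] long dir 7.8 z 0.0669
tool shift now [3.000e-04 1.000e-04 1.362e-01] yaw -0.2
  after yaw: tx 0.0003 ty 0.0002 tz 0.1362
```

View pics/w6.png

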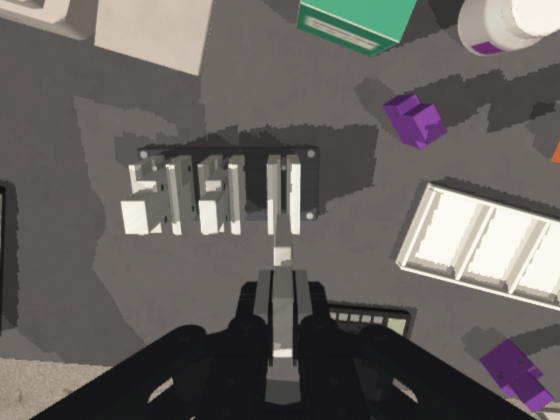

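Thick (135,215) and medium (212,215) are both seated. The thin plate is in hand at (283,300), lined up with the narrow slot at (283,190), so I insert it.

arm_command --plan "0.0003 0 0.04 -0.2;0 0 0.035 0;0 0 0.02 0;0 0 0 0;0 0 0.01 0;0 0 0.01 0;0 0 0.008 0;0 0 0.006 0;0 0 0.005 0;0 0 0.002 0;0 0 0 0;0 0 0 0"

```text
clock: 22.9
tcp_pos: [0.5353, 0.0958, 0.0959]
orientation: [-3.137, -0.167, -0.001]
contact_force: [0.7, -0.1, -0.9]
grip_width: 0.0069
gripper_force: 40.5
```

arm_command --plan "0 0 0 0;0 0 0 0;0 0 0 0;0 0 0 0" --hand 0.1

```text
clock: 23.4
tcp_pos: [0.5351, 0.0957, 0.0958]
orientation: [3.137, 0.167, 0.0]
contact_force: [0.6, 0.7, -0.8]
grip_width: 0.0383
gripper_force: 0.0
```

arm_command --plan "0 0 -0.03 0;0 0 -0.05 0;0 0 -0.05 0;-0.03 0 -0.02 0;-0.03 0 0 0;0 0 0 0;0 0 0 0"

```text
clock: 24.28
tcp_pos: [0.476, 0.0894, 0.2459]
orientation: [-3.137, -0.167, -0.001]
contact_force: [0.4, 0.5, -0.1]
grip_width: 0.0384
gripper_force: 0.0
```

Run:
```python
from h import *
o=r.get_obs(); p,d=save('wrist','w7'); W=cloud('wrist',d,(o['tcp_pos'],o['orientation']))
B=(.45,.61,.03,.27)
print(o['clock'],o['tcp_pos'])
rects(W,.1,.13,B,'tabs')
p,d=save('top','top1'); W=cloud('top',d)
for n,(u,v) in dict(calc=(262,265),box=(240,150),jar=(285,150),dish=(380,162)).items(): print(n,W[v,u].round(3))
```

```text
24.275 [0.47597539 0.08935275 0.24593754]
tabs 1098 [523.  204.4] [25.7 18.9] long dir 5.9 z 0.1117
tabs 748 [528.6 150.4] [25.8 13.2] long dir 6.3 z 0.1119
tabs 404 [535.2  95.7] [25.4  7.4] long dir 6.0 z 0.1119
calc [ 0.366 -0.011  0.005]
box [0.694 0.054 0.085]
jar [ 0.698 -0.076  0.074]
dish [ 0.681 -0.365  0.009]
```

View pics/w7.png

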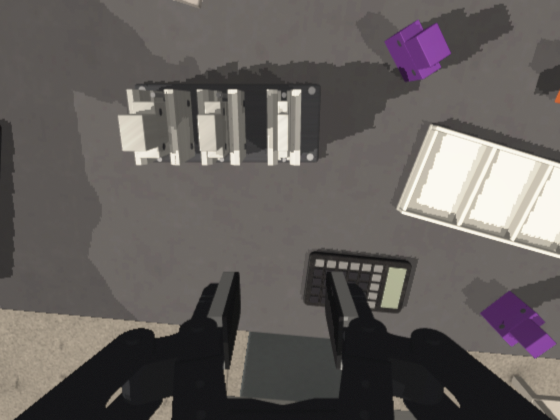

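All three plates stand seated in their slots, at (140,130), (212,132) and (283,133), with tops at 0.112 m. The bystanders have not moved.

```bash
python3 -c "
from h import *
print(ticket.hand_in())"
```

```text
the job is handed in; nothing more can be done
None
```

The thin, medium and thick plates are seated upright in the narrow, middle and wide slots and let go; the bystanders were left in place, and the job was handed in after about 24 s of robot time (no verdict was returned).

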